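Lock-up: pack a lino block and hold it home against the head bar

ROBOT

A 7-joint arm with a two-finger parallel gripper is mounted at the origin on the work surface. World frame = base frame: x ahead of the robot, y to its left, z up, the work surface at z = 0. Lengths are in m, angles in rad, forces in N, time in s.
With the tool pointing down it reaches from about 0.35 to 0.9 m from the base axis. Payload 8.1 kg.
Tool frame: the origin (TCP) lies on the centre line of the jaws, within the pads' length; the fingertips stand 22 mm ahead of it and the grasp point (between the pads) lies 3 mm ahead of it; z points along the fingers, y is the line along which they close (so a half turn about z gives the same grasp; the last joint's range is limited). The gripper opens to 92 mm and grips with 3 to 60 N. Pads are 19 mm wide; open, the fingers measure 130 mm over their backs; the gripper's body (75 mm by 190 mm) begins 47 mm behind the grasp point.
Start: joints at [-1.438, 0.434, 0.025, 1.573, -0.012, 1.134, -0.075], TCP at [0.146, 0.608, 0.249] pointing down, gripper open.
Joint ranges: [-2.62, 2.62], [-0.44, 2.09], [-1.27, 1.32], [0.08, 2.57], [-1.32, 4.46], [0.12, 2], [-2.74, 2.74]. Speed limits (rad/s): [2.22, 2.22, 3.01, 3.01, 3.14, 3.14, 3.14].

INTERFACE

Orientations are given as a rotation vector (axis times angle).
In Python, from rig import bot, eyes, job gives the robot as it stands.
- The arm moves only by the tool servo_tool, never from a script. Its argument "moves" is a list that holds one entry, the list of rows, each a list of 7 numbers: the finger opening in mm, from 0 to 91.8, then the shift along the tool's x, y, z in units of 0.15 m (1.0 is 0.15 m), then the turn, a rotation vector about the tool's x, y, z in units of 45 degrees (1.0 is 45 degrees). In form: [[[grip, tx, ty, tz, ax, ay, az], ...]]. A call has 1 to 12 rows; each row is the pose to reach, as a shift and turn from the pose commanded when the call began, along the tool's axes at that moment; what a row does not reach only later rows make up. A row lasts 1/8 s, in which the tool goes at most 62.5 mm and 10.7 degrees, less where a joint would pass 70% of its speed; a pose out of reach is approached as far as the arm can. A call with a number of a shift or a turn outside -1 to 1 is refused whole. A call with a gripper value outside its range is refused whole. The fingers move at their own pace and stop on an object; "grip_force" is the grip in N (left out, the last holds). Time passes only in rows, so rows that repeat a pose let the fingers close. It gives the time, the measured TCP pose, the force, the opening and the grip force at its end, in the units of the state.
- bot.get_state(): the state, without advancing time (a new reading comes with each control period).
- eyes.capture(name): name is "scene" or "top" or "wrist"; returns a dict with "pixels" (480x640x3 uint8, red, green, blue), "depth" (480x640 float32, m along the optical axis (not along the pixel's ray), 0 where there is no reading), "mtx" (3x3 intrinsics, pixels), "R" (3x3) and "t" (3): a world point X has camera coordinates R X + t. Camera axes: x right, y down, z forward; pixel columns grow to the right and rows downward; lengths in m; the calibration is good to about 2 mm. A picture is of the moment at which its call begins.
- job.job_done(): hands the job in; it is judged then, once.
The state is a dict: "t": time; "qpos": joint angles; "dq": joint speeds; "tau": joint torques, N m; "eef_pos": TCP position; "tool_rot": TCP orientation; "contact_force": force on the tool from outside, world axes, zero at the start; "wrist_torque": the same for the moment, N m; "width": finger opening in m; "finger_force": force on a finger pad.
Only numpy, scipy, OpenCV 4.12 (cv2) and the standard library are available. Lean on these libraries where they do the work, as an engineer would, in place of code of your own. Each camera call takes 0.05 s, during which the arm holds its last target. There are 200 camera calls.

TASK

Set up the black lino block for proofing: lay the yellow packing board flat on the bed of the proof press, in line with the spring plunger and slid in under it close up to the face of the red head bar, and let go of it. Then stack the black block on the board, lengthways and in line with the plunger, and push the block along the board against the spring plunger until its end meets the red bar squarely; the job finishes with the gripper still holding it there, firmly but without forcing it (the plunger would push it back if you let go), so that the lock-up can be closed behind it. Leave the red block, the thick brown board and the other things where they are.

Things in the scene. Friction and masses are not known exactly. Their poses are not given: they have to be found in the camera images.
- block: black lino block, the one to lock up: plywood base with a black face and a pale cut leaf; 50 (its x) x 120 (its y) x 15 mm high, about 90 g; origin: centre of the underside, z up; lies face up on the table, either way round is right
- board: yellow packing board: 48 (its x) x 118 (its y) x 8 mm thick, 34 g, lying flat on the table; origin: centre of the underside, z up
- press: table-top proof press, fixed: flat steel bed 360 (its x) x 520 (its y) mm, its surface 40 mm above the table; along both long edges a bearer rail 23 mm above the bed (304 mm clear between them); green carriage with a rubber cylinder and handle parked over its +y end (from its y = +0.12 on, up to 0.21 m above the table); origin: table level under the middle of the bed
- lockup: head bar fixed across the press bed: red bar 25 mm thick (towards +y), 21 mm high, 262 mm long (x), brass spring plunger through its middle; end clamps beyond x = +-0.125 rise to 29 mm. Origin: at bed level in the bar's flat -y face, below the plunger's axis; +y points into the bar (the way to push). A block on the board and home on the bar has its origin at (0, -0.060, 0.008) here
- plunger (a joint): how far the plunger nose is pushed in, m: 0 = 10 mm proud of the bar's face, 0.010 = flush (block at its stop). Nose: 10 mm diameter, axis 15.5 mm and underside 10.5 mm above the bed, so the 8 mm board slides in below it but cannot be lowered past it. Spring: about 3.6 N to start it, 9.6 N at 0.010; it springs back when let go
- red_block: red lino block of the same size as the black one (50 x 120 x 15 mm), leave alone; origin: centre of the underside
- thick_board: dark brown packing board 48 x 118 x 12 mm, too thick for this job, leave alone; origin: centre of the underside
- brayer: hand roller lying on the pale ink slab (180 x 340 x 8 mm), leave alone; roller 100 mm long, 34 mm thick, handle 95 mm long towards its -y
- ink_tin: steel ink tin 80 mm across, 55 mm high, leave alone; origin: centre of the underside
- bowl: steel bowl 120 mm across, 50 mm high, leave alone; origin: centre of the underside
- ink_knife: ink knife 220 mm long lying flat, leave alone; blade towards its +x
Not all that is in view belongs to the job. Of the things like the board, leave any that is purple; of the rest the smaller one is meant.

How it is judged:
By the outcome, as a careful person would: the job done as asked, in the order asked, and still so for the second after the job is handed in, while the arm keeps its last pose, push and grip.
It also fails if it takes over 64 s, if anything falls off the work surface, if the arm or the gripper's body presses on something with over 40 N, if the wrist force passes 120 N, or if a joint passes its speed limit or range.

## Working session

There is one attempt and no reset: what is moved stays moved. The work goes in short steps, Python scripts to look and compute and a tool call to move; the robot and the scene stay as the last step left them, time stands still between calls to the robot, and variables do not carry over. Pictures are saved under pics/ and viewed, at most 10 in all, crops included, and the job is handed in when it is done.

Besides the shell and the picture viewer there is one more tool, called after "Call:" as name([rows], argument=value, ...), one row to a line, values as JSON. servo_tool: Moves the arm, as the interface text tells. Its arguments: {"type":"object","properties":{"moves":{"type":"array"},"grip_force":{"type":"number"}},"required":["moves"]}

```bash
mkdir -p pics
cat > h.py <<'E'
import numpy as np, cv2
from rig import bot, eyes, job
from scipy.spatial.transform import Rotation as Ro
def cap(n,save=None):
    c=eyes.capture(n)
    if save: cv2.imwrite('pics/'+save,cv2.cvtColor(c['pixels'],cv2.COLOR_RGB2BGR))
    np.savez('last_'+n+'.npz',**c); return c
def ray(c,uv,z):
    uv=np.atleast_2d(uv).astype(float); d=np.c_[uv,np.ones(len(uv))]@np.linalg.inv(c['mtx']).T@c['R']
    o=-c['R'].T@c['t']; return o+d*((z-o[2])/d[:,2])[:,None]
def cloud(c):
    v,u=np.mgrid[:480,:640]; d=c['depth'].astype(float)
    p=np.stack([u*d,v*d,d],-1)@np.linalg.inv(c['mtx']).T
    return (p-c['t'])@c['R']
E
python3 - <<'E'
from h import *
s=bot.get_state(); print(s['t'],s['eef_pos'],s['tool_rot'],s['width'],s['contact_force'])
for n in('top','scene'):
    c=cap(n,n+'0.png'); print(n,-c['R'].T@c['t'],c['R'][2])
E
```

```text
0.0 [0.14593989 0.60721503 0.2479419 ] [-3.69613051e-01 -3.11973927e+00  2.52090776e-03] 0.09167080735273624 [-0.67042086  0.97533207 -0.35853788]
top [ 0.39408583 -0.08747323  1.40662316] [ 0.10493561 -0.01078567 -0.99442053]
scene [0.87642247 0.46986619 1.17807209] [-0.26426544 -0.43839938 -0.85905167]
```

```bash
ls pics
```

```text
scene0.png
top0.png
```

View pics/top0.png

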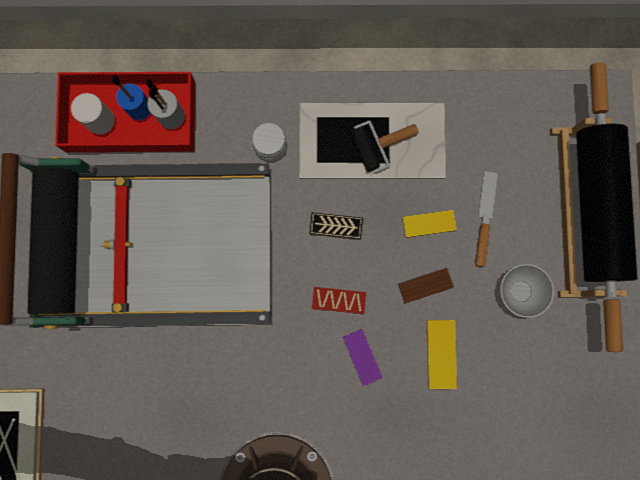

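View pics/scene0.png

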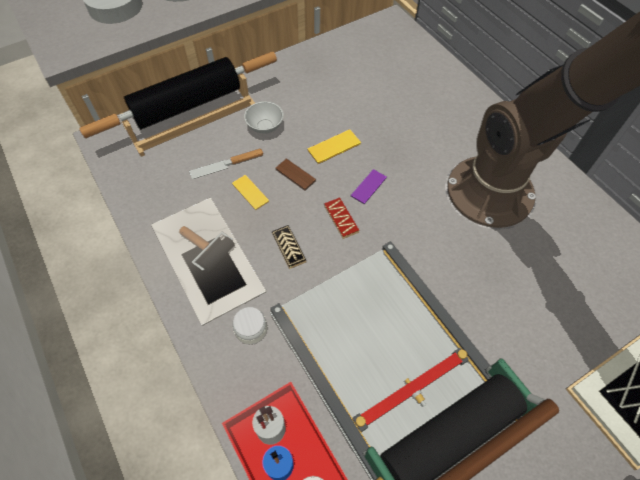

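Top view: the small yellow board is at (430,223) and the larger yellow one, a decoy, at (442,355). The black block is at (336,225). The red bar runs (121,180)-(121,312), with its nose near (128,244) on the bed side. Next I measure.

```bash
cat > m.py <<'E'
from h import *
def rect(c,mask,z,box=None):
    m=mask.astype(np.uint8)
    if box: b=np.zeros_like(m); x0,y0,x1,y1=box; b[y0:y1,x0:x1]=1; m=m*b
    m=cv2.morphologyEx(m,cv2.MORPH_CLOSE,np.ones((5,5)))
    cs,_=cv2.findContours(m,cv2.RETR_EXTERNAL,cv2.CHAIN_APPROX_NONE)
    k=max(cs,key=cv2.contourArea)[:,0]
    p=ray(c,k,z)[:,:2]
    (cx,cy),(w,h),a=cv2.minAreaRect((p*1000).astype(np.float32))
    if w<h: w,h,a=h,w,a+90
    return np.round([cx,cy,w,h,(a+90)%180-90],1)
def hsv(c): return cv2.cvtColor(c['pixels'],cv2.COLOR_RGB2HSV)
E
python3 - <<'E'
from m import *
L={n:dict(np.load(f'last_{n}.npz')) for n in('top','scene')}
B={'top':{'board':(395,200,465,245),'big':(420,310,465,400),'block':(300,205,370,245),'bar':(105,190,135,305)},
 'scene':{'board':(225,170,275,215),'big':(300,125,365,165),'block':(265,218,312,272),'bar':(355,345,470,430)}}
for n,c in L.items():
    H=hsv(c); h,s,v=[H[...,i].astype(int) for i in range(3)]
    P=cloud(c)
    yel=(h>18)&(h<32)&(s>150)&(v>80); red=((h<6)|(h>174))&(s>150)&(v>60)
    dark=(v<75)|((s>60)&(v>0))
    print(n)
    for k,m,z in(('board',yel,.008),('big',yel,.008),('block',dark,.015),('bar',red,.061)):
        print(k,rect(c,m,z,B[n][k]))
    # bed depth
    x0,y0,x1,y1=(150,200,250,290) if n=='top' else (330,310,400,350)
    q=P[y0:y1,x0:x1].reshape(-1,3); print('bed z',np.median(q[:,2]))
    # rails
    x0,y0,x1,y1=B[n]['bar']; mm=red[y0:y1,x0:x1]; print('bar z',np.median(P[y0:y1,x0:x1][mm][:,2]))
    # brass nose
c=L['top']
im=cv2.cvtColor(c['pixels'],cv2.COLOR_RGB2BGR)
a=cv2.resize(im[150:340,20:290],None,fx=2.9,fy=2.9,interpolation=cv2.INTER_CUBIC); 
cv2.imwrite('pics/crop1.png',a)
E
```

```text
top
board [ 596.  -354.4  118.2   48.   -82.5]
big [ 298.5 -374.1  151.6   63.1   -0.4]
block [ 590.3 -139.   119.4   53.4   83.6]
bar [5.430e+02 3.382e+02 2.501e+02 2.530e+01 4.000e-01]
bed z 0.04002663981809396
bar z 0.060578734903173254
scene
board [ 595.1 -350.5  116.7   45.2  -82.1]
big [ 297.6 -370.   152.    63.9   -0.4]
block [ 592.6 -132.8  122.5   48.9   83.8]
bar [5.471e+02 3.426e+02 2.599e+02 2.500e+01 3.000e-01]
bed z 0.039263306545609895
bar z 0.060306216299814294
```

View pics/crop1.png

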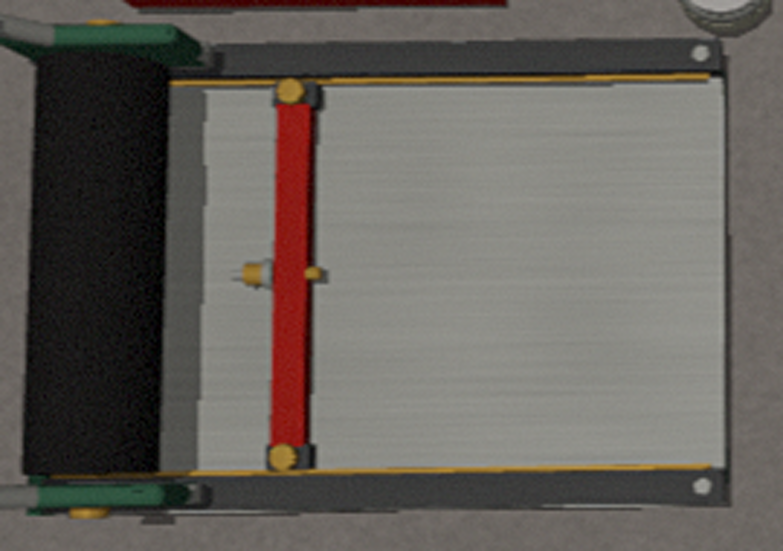

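The bar lies almost along world x with its face at y of about 0.327, and the bed is at z = 0.040. The small yellow board is at about (0.596, -0.352) and measures 118x48, so it is the right one. I start by moving towards it.

Call:
servo_tool([
  [[91,-0.8,-1,0,0,0,0],[91,-0.8,-1,0,0,0,0],[91,-0.8,-1,0,0,0,0],[91,-0.8,-1,0,0,0,0]],
])

```text
t: 0.6
eef_pos: [0.23, 0.4295, 0.2487]
tool_rot: [0.379, 3.118, -0.003]
contact_force: [0.4, 0.7, -0.1]
width: 0.0909
finger_force: 0.0
```

Call:
servo_tool([
  [[91,-0.8,-1,0,0,0,0],[91,-0.8,-1,0,0,0,0],[91,-0.8,-1,0,0,0,0],[91,-0.8,-1,0,0,0,0]],
])

```text
t: 1.1
eef_pos: [0.3106, 0.2567, 0.2488]
tool_rot: [0.378, 3.119, -0.001]
contact_force: [-1.0, 0.6, 0.6]
width: 0.0909
finger_force: 0.0
```

Call:
servo_tool([
  [[91,-0.8,-1,0,0,0,0],[91,-0.8,-1,0,0,0,0],[91,-0.8,-1,0,0,0,0],[91,-0.8,-1,0,0,0,0]],
])

```text
t: 1.6
eef_pos: [0.3925, 0.0835, 0.249]
tool_rot: [0.378, 3.118, -0.001]
contact_force: [0.2, 0.5, -0.8]
width: 0.091
finger_force: 0.0
```

Call:
servo_tool([
  [[91,-0.8,-1,0,0,0,0.75],[91,-0.8,-1,0,0,0,0.75],[91,-0.8,-1,0,0,0,0.75],[91,-0.8,-1,0,0,0,0.75],[91,-0.8,-1,0,0,0,0.75]],
])

```text
t: 2.22
eef_pos: [0.4729, -0.0863, 0.2482]
tool_rot: [-1.256, -2.878, 0.001]
contact_force: [0.2, -0.0, -0.2]
width: 0.0909
finger_force: 0.0
```

```bash
cat > g.py <<'E'
import sys
from h import *
# goal x y z (m) closing-angle deg ('-' keeps)
def go(x,y,z,a=None):
    s=bot.get_state(); R=Ro.from_rotvec(s['tool_rot']).as_matrix(); p=np.array(s['eef_pos'])
    d=R.T@(np.array([x,y,z])-p)/.15
    yt=np.degrees(np.arctan2(R[1,1],R[0,1])); t=0 if a is None else -((a-yt+90)%180-90)/45
    tilt=R[:,2]
    print('pos',p.round(4),'yaw',yt.round(2),'zaxis',tilt.round(4),'shift',d.round(3),'turn',round(t,3),'F',np.round(s['contact_force'],1),'w',round(s['width'],4),'t',round(s['t'],2))
if __name__=='__main__':
    v=sys.argv[1:]; go(*map(float,v[:3]),None if len(v)<4 else float(v[3]))
E
python3 g.py .596 -.352 .2 7.7
```

```text
pos [ 0.4729 -0.0863  0.2482] yaw 42.85 zaxis [-1.e-03  1.e-04 -1.e+00] shift [-1.857 -0.602  0.321] turn 0.781 F [ 0.2 -0.  -0.2] w 0.0909 t 2.23
```

Call:
servo_tool([
  [[91,-0.93,-0.3,0,0,0,0],[91,-0.93,-0.3,0,0,0,0],[91,-0.93,-0.3,0,0,0,0],[91,-0.93,-0.3,0,0,0,0]],
])

```text
t: 2.72
eef_pos: [0.5347, -0.2199, 0.2481]
tool_rot: [-1.257, -2.878, -0.0]
contact_force: [-0.6, -0.2, 0.1]
width: 0.091
finger_force: 0.0
```

Call:
servo_tool([
  [[91,-0.93,-0.3,0.2,0,0,0.78],[91,-0.93,-0.3,0.2,0,0,0.78],[91,-0.93,-0.3,0.2,0,0,0.78],[91,-0.93,-0.3,0.2,0,0,0.78],[91,-0.93,-0.3,0.2,0,0,0.78],[91,-0.93,-0.3,0.2,0,0,0.78]],
])

```text
t: 3.48
eef_pos: [0.5964, -0.3515, 0.2188]
tool_rot: [-2.064, -2.368, -0.002]
contact_force: [0.5, -0.5, 0.8]
width: 0.0908
finger_force: 0.0
```

```bash
python3 g.py .596 -.352 .024 7.7
python3 - <<'E'
from m import *
c=cap('wrist','wrist1.png'); print(-c['R'].T@c['t'],c['R'][2])
H=hsv(c); h,s,v=[H[...,i].astype(int) for i in range(3)]
yel=(h>18)&(h<32)&(s>150)&(v>80); print(rect(c,yel,.008)); print(np.median(cloud(c)[yel],0))
E
```

```text
pos [ 0.5964 -0.3515  0.2188] yaw 7.85 zaxis [ 5.0e-04  1.6e-03 -1.0e+00] shift [-0.005 -0.004  1.299] turn 0.003 F [ 0.5 -0.5  0.8] w 0.0908 t 3.48
[ 0.58410616 -0.27087074  0.35490664] [ 0.04093057 -0.29531206 -0.95452369]
[ 3.149e+02 -3.727e+02  1.209e+02  6.160e+01 -1.000e-01]
[ 0.35135094 -0.36820419  0.00979377]
```

View pics/wrist1.png

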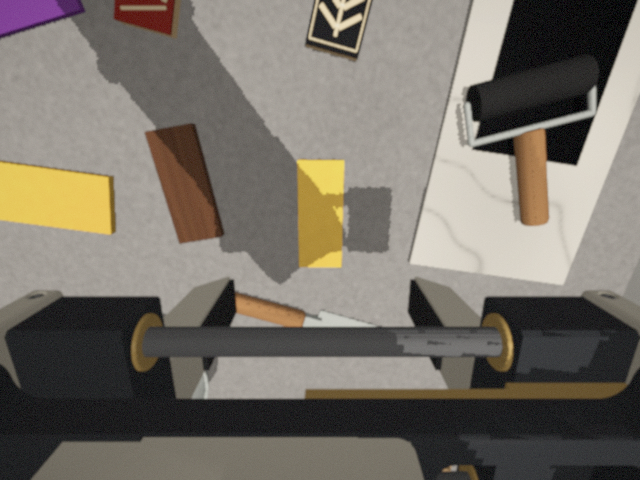

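The wrist view shows the board at (298-344, 160-268), square to and centred between the fingers (column about 321). The knife lies beyond its end, clear of the fingers.

Run:
```python
from m import *
c=dict(np.load('last_wrist.npz'))
H=hsv(c); h,s,v=[H[...,i].astype(int) for i in range(3)]
yel=(h>18)&(h<32)&(s>120)&(v>50); print(rect(c,yel,.008,(280,145,360,285)))
```

```text
[ 593.8 -353.2  117.1   47.9  -82.3]
```

Call:
servo_tool([
  [[91,0.01,-0.01,0.9,0,0,0],[91,0.01,-0.01,0.9,0,0,0],[91,0.01,-0.01,0.9,0,0,0],[91,0.01,-0.01,0.9,0,0,0]],
])

```text
t: 4.03
eef_pos: [0.5945, -0.3528, 0.085]
tool_rot: [2.068, 2.364, 0.0]
contact_force: [-0.5, -0.7, 0.3]
width: 0.0907
finger_force: 0.0
```

Call:
servo_tool([
  [[91,0,0,0.2,0,0,0],[91,0,0,0.4,0,0,0],[91,0,0,0.4,0,0,0]],
])

```text
t: 4.4
eef_pos: [0.5946, -0.3526, 0.0248]
tool_rot: [2.068, 2.365, 0.001]
contact_force: [0.3, -0.6, 0.0]
width: 0.0913
finger_force: 0.0
```

Call:
servo_tool([
  [[60,0,0,0,0,0,0],[60,0,0,0,0,0,0],[46,0,0,0,0,0,0],[40,0,0,0,0,0,0],[40,0,0,0,0,0,0],[40,0,0,0,0,0,0]],
], grip_force=15)

```text
t: 5.15
eef_pos: [0.5941, -0.3526, 0.0239]
tool_rot: [2.069, 2.364, 0.0]
contact_force: [-0.8, 1.5, 3.1]
width: 0.0477
finger_force: 15.0
```

Call:
servo_tool([
  [[40,0,0,-0.4,0,0,0],[40,0,0,-0.8,0,0,0],[40,0,0,-0.95,0,0,0],[40,0,0,-0.95,0,0,0]],
])

```text
t: 5.65
eef_pos: [0.5948, -0.3533, 0.1682]
tool_rot: [2.066, 2.362, 0.002]
contact_force: [-0.3, 0.8, -1.2]
width: 0.0475
finger_force: 15.0
```

```bash
python3 g.py .545 .16 .2 .35
```

```text
pos [ 0.5948 -0.3533  0.1682] yaw 7.63 zaxis [ 0.0032 -0.0015 -1.    ] shift [ 3.435  0.126 -0.218] turn 0.162 F [-0.3  0.8 -1.2] w 0.0475 t 5.65
```

Call:
servo_tool([
  [[40,0.3,0,-0.1,0,0,0],[40,0.6,0,-0.2,0,0,0],[40,0.95,0,-0.2,0,0,0],[40,0.95,0,-0.2,0,0,0]],
])

```text
t: 6.15
eef_pos: [0.5751, -0.2052, 0.1941]
tool_rot: [-2.057, -2.368, -0.002]
contact_force: [0.1, 0.1, 0.3]
width: 0.0476
finger_force: 15.0
```

Call:
servo_tool([
  [[40,0.4,0,0,0,0,0],[40,0.7,0,0,0,0,0],[40,0.95,0,0,0,0,0],[40,0.95,0,0,0,0,0]],
])

```text
t: 6.65
eef_pos: [0.5556, -0.0669, 0.1947]
tool_rot: [-2.061, -2.367, 0.001]
contact_force: [-0.2, 0.1, -0.1]
width: 0.0477
finger_force: 15.0
```

Call:
servo_tool([
  [[40,0.4,0,0,0,0,0],[40,0.7,0,0,0,0,0],[40,0.95,0,0,0,0,0],[40,0.95,0,0,0,0,0]],
])

```text
t: 7.15
eef_pos: [0.537, 0.0732, 0.1951]
tool_rot: [-2.064, -2.368, 0.002]
contact_force: [-0.4, -0.3, -0.3]
width: 0.0476
finger_force: 15.0
```

Call:
servo_tool([
  [[40,0.3,0.07,0,0,0,0.16],[40,0.59,0.13,0,0,0,0.16],[40,0.59,0.13,0,0,0,0.16],[40,0.59,0.13,0,0,0,0.16]],
])

```text
t: 7.65
eef_pos: [0.5452, 0.1591, 0.1959]
tool_rot: [2.215, 2.227, -0.002]
contact_force: [-0.6, 0.2, -0.3]
width: 0.0474
finger_force: 15.0
```

```bash
python3 g.py .545 .16 .2 .35
python3 - <<'E'
from m import *
c=cap('wrist','wrist2.png'); cap('top'); cap('scene','scene2.png')
E
```

```text
pos [0.5452 0.1591 0.1959] yaw 0.32 zaxis [-1.0e-04 -1.7e-03 -1.0e+00] shift [ 0.006 -0.002 -0.028] turn -0.001 F [-0.6  0.2 -0.3] w 0.0474 t 7.65
```

View pics/wrist2.png

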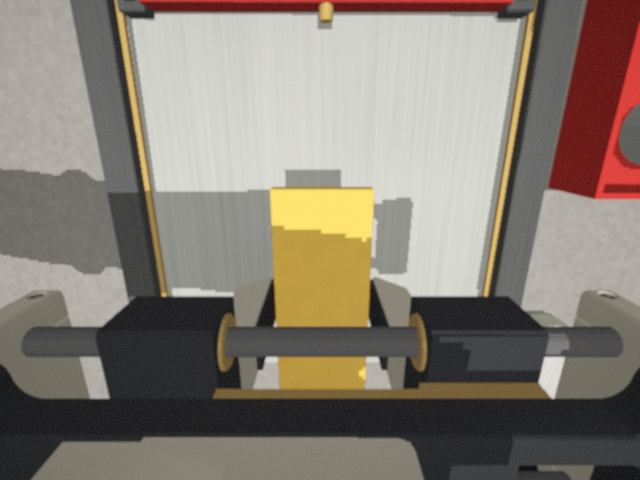

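The wrist view shows the nose tip at (326,21), the bar's front edge near row 11 and the board's front edge at row 188, columns 272-374. I compute the pose of the bar and nose, and the offset of the held board.

```bash
cat > n.py <<'E'
from m import *
def look(c,zb):
    H=hsv(c); h,s,v=[H[...,i].astype(int) for i in range(3)]
    red=((h<6)|(h>174))&(s>140)&(v>50); W=[]
    # upper-face front edge: last bright-red row per column
    P=cloud(c)
    for u in list(range(170,310,5))+list(range(345,480,5)):
        r=np.where(red[:40,u])[0]
        if len(r): W.append((u,r.max()+.5))
    W=np.array(W)
    for z in(.061,.04):
        p=ray(c,W,z); f=np.polyfit(p[:,0],p[:,1],1); print('bar edge@z',z,'ang',np.degrees(np.arctan(f[0])).round(2),'y@.545',np.polyval(f,.545).round(4),'res',np.std(p[:,1]-np.polyval(f,p[:,0])).round(4))
    yel=(h>12)&(h<32)&(s>100)&(v>70)
    n=yel.copy(); n[45:]=0; n[:,:300]=0; n[:,350:]=0
    vv,uu=np.where(n); print('nose px',uu.min(),uu.max(),vv.min(),vv.max())
    rows=[(np.where(n[r])[0].min(),np.where(n[r])[0].max(),r) for r in range(vv.min(),vv.max()+1)]
    for a,b,r in rows[::2]: print(' nose x@axis',ray(c,((a+b)/2,r),.0555)[0].round(4),b-a+1)
    y2=yel.copy(); y2[:150]=0; y2[275:]=0; y2[:,:250]=0; y2[:,400:]=0
    E=[]
    for r in range(195,270,3):
        q=np.where(y2[r])[0]; 
        if len(q): E.append((q.min(),q.max()+1,r))
    E=np.array(E,float)
    l=ray(c,E[:,[0,2]],zb); rr=ray(c,E[:,[1,2]],zb)
    for k in(l,rr):
        f=np.polyfit(k[:,1],k[:,0],1); print('board side dx/dy deg',np.degrees(np.arctan(f[0])).round(2),'x mean',k[:,0].mean().round(4))
    F=np.array([(u,np.where(y2[:,u])[0].min()) for u in range(280,368,4) if y2[:,u].any()]); k=ray(c,F,zb); f=np.polyfit(k[:,0],k[:,1],1)
    print('front edge y',k[:,1].mean().round(4),'ang',np.degrees(np.arctan(f[0])).round(2),'cloud z',np.median(P[195:260,290:355,2]).round(4))
E
python3 - <<'E'
from n import *
c=dict(np.load('last_wrist.npz')); look(c,.196-.0239+.008)
E
```

```text
bar edge@z 0.061 ang 0.28 y@.545 0.3227 res 0.0
bar edge@z 0.04 ang 0.28 y@.545 0.3291 res 0.0
nose px 318 333 2 21
 nose x@axis [0.5461 0.3296 0.0555] 5
 nose x@axis [0.5458 0.3284 0.0555] 14
 nose x@axis [0.5462 0.3272 0.0555] 15
 nose x@axis [0.5462 0.326  0.0555] 15
 nose x@axis [0.5462 0.3247 0.0555] 15
 nose x@axis [0.5458 0.3235 0.0555] 14
 nose x@axis [0.5458 0.3222 0.0555] 12
 nose x@axis [0.5458 0.321  0.0555] 12
 nose x@axis [0.5459 0.3198 0.0555] 12
 nose x@axis [0.5459 0.3185 0.0555] 10
board side dx/dy deg -0.83 x mean 0.5201
board side dx/dy deg -0.23 x mean 0.5676
front edge y 0.2172 ang -0.23 cloud z 0.18
```

Call:
servo_tool([
  [[40,0.3,0.01,0.2,0,0,0],[40,0.57,0.01,0.4,0,0,0],[40,0.57,0.01,0.6,0,0,0],[40,0.57,0.01,0.7,0,0,0],[40,0.57,0.01,0.7,0,0,0]],
])

```text
t: 8.43
eef_pos: [0.5457, 0.2453, 0.0909]
tool_rot: [2.215, 2.227, -0.002]
contact_force: [1.0, -0.3, 0.1]
width: 0.0478
finger_force: 15.0
```

```bash
python3 g.py .5467 .245 .065 .3
python3 - <<'E'
from n import *
c=cap('wrist','wrist3.png')
E
```

```text
pos [0.5457 0.2453 0.0909] yaw 0.31 zaxis [-8.e-04 -1.e-03 -1.e+00] shift [-0.002  0.007  0.173] turn 0.0 F [ 1.  -0.3  0.1] w 0.0478 t 8.43
```

View pics/wrist3.png

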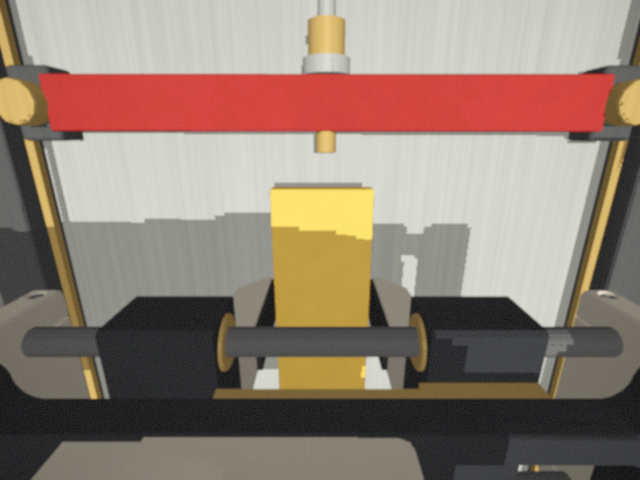

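The nose is at columns 316-335 with its tip at row 152, the bar spans rows 74-131, and the board's front edge is at row 188, columns 272-373. Nearly in line.

```bash
cat > n2.py <<'E'
from m import *
def look2(c,zb,nose=True):
    H=hsv(c); h,s,v=[H[...,i].astype(int) for i in range(3)]
    red=((h<6)|(h>174))&(s>140)&(v>50)
    top=[];bot_=[]
    for u in list(range(100,300,5))+list(range(350,560,5)):
        r=np.where(red[30:170,u])[0]+30
        if len(r): top.append((u,r.min()-.5)); bot_.append((u,r.max()+.5))
    for nm,W,z in(('back',top,.061),('front',bot_,.061),('front',bot_,.04)):
        p=ray(c,W,z); f=np.polyfit(p[:,0],p[:,1],1); print(nm,z,'ang',np.degrees(np.arctan(f[0])).round(2),'y@.546',np.polyval(f,.546).round(4))
    yel=(h>12)&(h<32)&(s>100)&(v>60)
    for r in range(134,152,3):
        q=np.where(yel[r,295:355])[0]+295
        if len(q): print(' nose',ray(c,((q.min()+q.max())/2,r),.0555)[0].round(4),len(q))
    E=[(q.min()-.5,q.max()+.5,r) for r in range(195,275,3) for q in [np.where(yel[r,250:400])[0]+250] if len(q)]
    E=np.array(E,float)
    for i in(0,1):
        k=ray(c,E[:,[i,2]],zb); f=np.polyfit(k[:,1],k[:,0],1); print('side deg',np.degrees(np.arctan(f[0])).round(2),'x',k[:,0].mean().round(4))
    F=np.array([(u,np.where(yel[160:270,u])[0].min()+159.5) for u in range(280,368,4)]); k=ray(c,F,zb)
    print('front y',k[:,1].mean().round(4),'ang',np.degrees(np.arctan(np.polyfit(k[:,0],k[:,1],1)[0])).round(2))
E
python3 - <<'E'
from n2 import *
look2(dict(np.load('last_wrist.npz')),.0909-.0159)
E
```

```text
back 0.061 ang 0.27 y@.546 0.3523
front 0.061 ang 0.28 y@.546 0.3282
front 0.04 ang 0.28 y@.546 0.3284
 nose [0.5459 0.3266 0.0555] 18
 nose [0.5459 0.3252 0.0555] 18
 nose [0.5459 0.3238 0.0555] 18
 nose [0.5459 0.3224 0.0555] 18
 nose [0.5459 0.3209 0.0555] 18
 nose [0.5459 0.3195 0.0555] 18
side deg -0.19 x 0.5204
side deg -0.64 x 0.5679
front y 0.3038 ang 0.12
```

Call:
servo_tool([
  [[40,0,0.012,0.08,0,0,0],[40,0,0.012,0.14,0,0,0],[40,0,0.012,0.172,0,0,0],[40,0,0.012,0.172,0,0,0],[40,0,0.012,0.172,0,0,0]],
])

```text
t: 9.1
eef_pos: [0.5477, 0.247, 0.0656]
tool_rot: [2.213, 2.23, 0.0]
contact_force: [-0.3, 0.9, -0.2]
width: 0.0477
finger_force: 15.0
```

```bash
python3 g.py .5475 .2685 .0645 .28
python3 - <<'E'
from n2 import *
look2(cap('wrist'),.0491)
E
```

```text
pos [0.5477 0.247  0.0656] yaw 0.44 zaxis [ 3.e-04  1.e-04 -1.e+00] shift [0.143 0.    0.007] turn 0.003 F [-0.3  0.9 -0.2] w 0.0477 t 9.1
back 0.061 ang 0.26 y@.546 0.3524
front 0.061 ang 0.24 y@.546 0.3283
front 0.04 ang 0.24 y@.546 0.3283
 nose [0.546  0.3272 0.0555] 23
 nose [0.5457 0.3259 0.0555] 22
 nose [0.5458 0.3247 0.0555] 22
 nose [0.5458 0.3235 0.0555] 22
 nose [0.5458 0.3223 0.0555] 22
side deg -0.15 x 0.5222
side deg -0.82 x 0.5699
front y 0.3049 ang 0.41
```

Call:
servo_tool([
  [[40,0.04,0,0.004,0,0,0],[40,0.08,0,0.004,0,0,0],[40,0.12,0,0.004,0,0,0],[40,0.14,0,0.004,0,0,0],[40,0.14,0,0.004,0,0,0]],
])

```text
t: 9.78
eef_pos: [0.5472, 0.2683, 0.0648]
tool_rot: [-2.212, -2.231, 0.0]
contact_force: [-0.1, -0.1, 0.4]
width: 0.0479
finger_force: 15.0
```

Call:
servo_tool([
  [[40,0.01,0,0.003,0,0,0],[40,0.01,0,0.003,0,0,0],[40,0.01,0,0.003,0,0,0]],
])

```text
t: 10.15
eef_pos: [0.5473, 0.2693, 0.0644]
tool_rot: [-2.213, -2.23, -0.0]
contact_force: [-0.2, 0.0, 0.1]
width: 0.0476
finger_force: 15.0
```

```bash
python3 g.py .5475 .2685 .0645 .28
python3 - <<'E'
from n2 import *
look2(cap('wrist','wrist4.png'),.0485)
E
```

```text
pos [0.5473 0.2693 0.0644] yaw 0.42 zaxis [-0.  0. -1.] shift [-0.006  0.001 -0.001] turn 0.003 F [-0.2  0.   0.1] w 0.0476 t 10.15
back 0.061 ang 0.27 y@.546 0.3525
front 0.061 ang 0.4 y@.546 0.3367
front 0.04 ang 0.4 y@.546 0.3346
side deg -0.13 x 0.5221
side deg -0.89 x 0.5695
front y 0.3264 ang 0.42
```

View pics/wrist4.png

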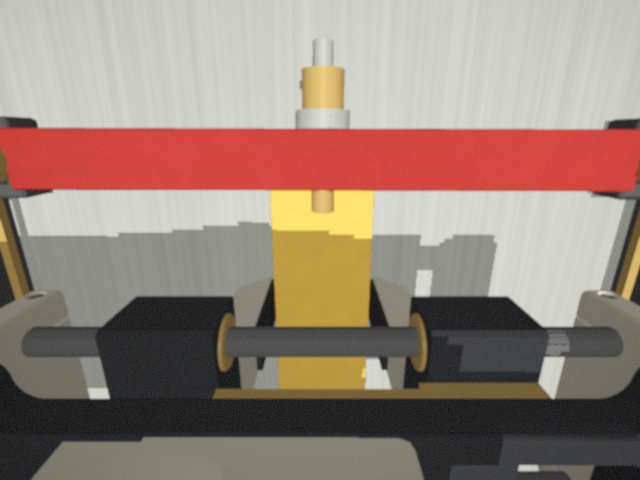

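The board is under the nose and in line (board columns 271-373, nose at 323), with about 1-2 mm left to the bar. I inch forward until it touches.

Call:
servo_tool([
  [[40,0.006,0,0.003,0,0,0],[40,0.006,0,0.003,0,0,0],[40,0.006,0,0.003,0,0,0]],
])

```text
t: 10.58
eef_pos: [0.5473, 0.2704, 0.0639]
tool_rot: [-2.213, -2.23, 0.0]
contact_force: [0.3, 0.2, 0.1]
width: 0.0473
finger_force: 15.0
```

Call:
servo_tool([
  [[40,0.006,0,0,0,0,0],[40,0.006,0,0,0,0,0],[40,0.006,0,0,0,0,0]],
])

```text
t: 10.95
eef_pos: [0.5473, 0.2707, 0.0639]
tool_rot: [2.213, 2.229, -0.001]
contact_force: [-1.1, -3.8, 0.8]
width: 0.0478
finger_force: 15.0
```

Call:
servo_tool([
  [[50,0,0,0,0,0,0],[60,0,0,0,0,0,0],[91,0,0,0,0,0,0],[91,0,0,0,0,0,0],[91,0,0,-0.3,0,0,0],[91,0,0,-0.6,0,0,0],[91,0,0,-0.7,0,0,0],[91,0,0,-0.7,0,0,0]],
])

```text
t: 11.95
eef_pos: [0.5476, 0.2716, 0.1695]
tool_rot: [-2.213, -2.23, -0.003]
contact_force: [0.1, 0.7, -0.7]
width: 0.0908
finger_force: 0.0
```

```bash
python3 g.py .5905 -.137 .17 -6.2
python3 - <<'E'
from n import *
c=cap('wrist','wrist5.png')
H=hsv(c); h,s,v=[H[...,i].astype(int) for i in range(3)]
yel=(h>12)&(h<32)&(s>100)&(v>60)
print(rect(c,yel,.048,(250,150,400,290)))
np.savez('w5.npz',**c)
E
```

```text
pos [0.5476 0.2716 0.1695] yaw 0.45 zaxis [ 0.0012  0.0013 -1.    ] shift [-2.726  0.264 -0.006] turn 0.148 F [ 0.1  0.7 -0.7] w 0.0908 t 11.95
[545.9 277.2 100.6  47.6 -89.6]
```

View pics/wrist5.png

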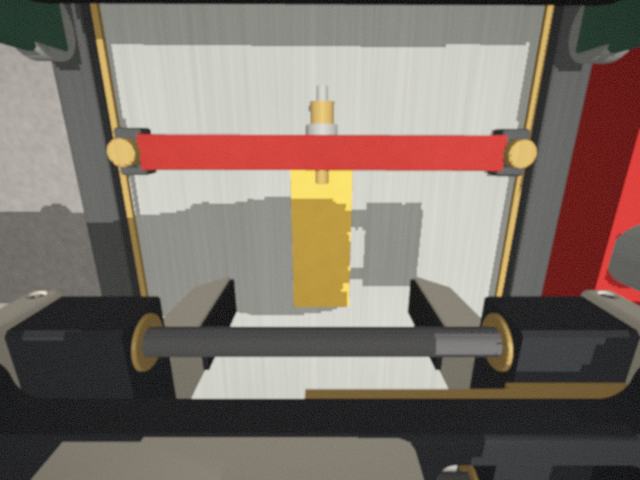

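The board lies flat, in line (columns 291-351, nose at 322) and up to the bar. Now for the black block.

Call:
servo_tool([
  [[91,-0.3,0,-0.1,0,0,0],[91,-0.6,0,-0.2,0,0,0],[91,-0.9,0,-0.2,0,0,0],[91,-0.9,0,-0.2,0,0,0]],
])

```text
t: 12.5
eef_pos: [0.5476, 0.132, 0.1981]
tool_rot: [-2.22, -2.223, 0.003]
contact_force: [-1.0, 0.2, 0.2]
width: 0.091
finger_force: 0.0
```

Call:
servo_tool([
  [[91,-0.4,0,0,0,0,0],[91,-0.8,0,0,0,0,0],[91,-0.95,0,0,0,0,0],[91,-0.95,0,0,0,0,0]],
])

```text
t: 13.0
eef_pos: [0.5489, -0.0074, 0.1979]
tool_rot: [-2.216, -2.226, 0.002]
contact_force: [-0.8, 0.9, -0.5]
width: 0.091
finger_force: 0.0
```

Call:
servo_tool([
  [[91,-0.4,0.13,0,0,0,0.15],[91,-0.8,0.26,0,0,0,0.15],[91,-0.87,0.26,0,0,0,0.15],[91,-0.87,0.26,0,0,0,0.15]],
])

```text
t: 13.5
eef_pos: [0.5893, -0.1353, 0.1977]
tool_rot: [-2.339, -2.095, 0.001]
contact_force: [-0.3, 0.6, -0.8]
width: 0.0907
finger_force: 0.0
```

```bash
python3 g.py .5905 -.137 .024 -6.2
python3 - <<'E'
from m import *
c=cap('wrist','wrist6.png')
H=hsv(c); h,s,v=[H[...,i].astype(int) for i in range(3)]
print(rect(c,(v<70)|(s>50),.015,(275,135,370,290)))
E
```

```text
pos [ 0.5893 -0.1353  0.1977] yaw -6.3 zaxis [-1.8e-03  7.0e-04 -1.0e+00] shift [-0.011  0.011  1.158] turn -0.002 F [-0.3  0.6 -0.8] w 0.0907 t 13.5
[ 589.4 -137.6  120.2   49.6   83.7]
```

View pics/wrist6.png

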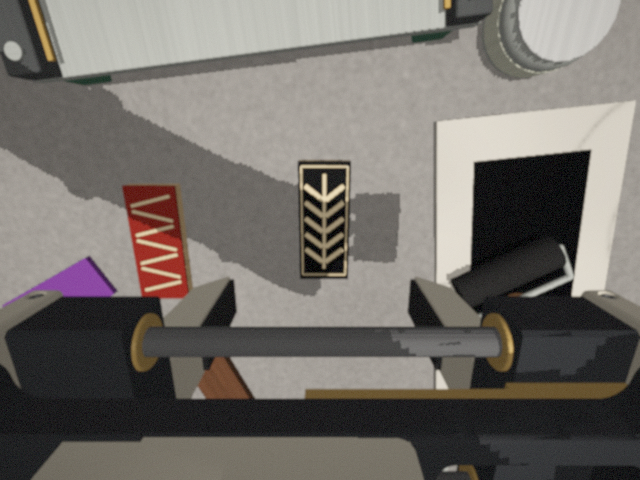

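The block is at (300-350, 161-278), square and centred; the slab edge at column 435 is clear of the fingers.

Call:
servo_tool([
  [[91,-0.015,0,0.4,0,0,0],[91,-0.015,0,0.8,0,0,0],[91,-0.015,0,0.85,0,0,0],[91,-0.015,0,0.85,0,0,0]],
])

```text
t: 14.05
eef_pos: [0.5898, -0.1374, 0.0723]
tool_rot: [-2.339, -2.098, -0.001]
contact_force: [-0.5, -0.8, -0.2]
width: 0.0909
finger_force: 0.0
```

Call:
servo_tool([
  [[91,0,0,0.2,0,0,0],[91,0,0,0.3,0,0,0],[91,0,0,0.305,0,0,0],[91,0,0,0.305,0,0,0]],
])

```text
t: 14.55
eef_pos: [0.5899, -0.1389, 0.0269]
tool_rot: [2.34, 2.095, 0.002]
contact_force: [0.2, 0.2, 0.5]
width: 0.0909
finger_force: 0.0
```

Call:
servo_tool([
  [[62,0,0,0,0,0,0],[62,0,0,0,0,0,0],[48,0,0,0,0,0,0],[42,0,0,0,0,0,0],[42,0,0,0,0,0,0],[42,0,0,0,0,0,0]],
], grip_force=35)

```text
t: 15.3
eef_pos: [0.5892, -0.1386, 0.0257]
tool_rot: [2.34, 2.096, 0.0]
contact_force: [-0.3, 0.7, 0.2]
width: 0.0492
finger_force: 35.0
```

Call:
servo_tool([
  [[42,0,0,-0.3,0,0,0],[42,0,0,-0.6,0,0,0],[42,0,0,-0.95,0,0,0],[42,0,0,-0.95,0,0,0]],
])

```text
t: 15.8
eef_pos: [0.5911, -0.1398, 0.1719]
tool_rot: [2.337, 2.092, 0.006]
contact_force: [-0.4, -0.2, -1.3]
width: 0.0496
finger_force: 35.0
```

```bash
python3 g.py .5471 .16 .17 .3
```

```text
pos [ 0.5911 -0.1398  0.1719] yaw -6.33 zaxis [ 0.0064 -0.0011 -1.    ] shift [ 1.954 -0.512  0.009] turn -0.147 F [-0.4 -0.2 -1.3] w 0.0496 t 15.8
```

Call:
servo_tool([
  [[42,0.3,-0.1,0,0,0,0],[42,0.6,-0.2,-0.1,0,0,0],[42,0.95,-0.25,-0.1,0,0,0],[42,0.95,-0.25,-0.1,0,0,0]],
])

```text
t: 16.3
eef_pos: [0.5669, 0.0131, 0.1816]
tool_rot: [-2.329, -2.103, 0.001]
contact_force: [0.0, -0.5, -1.2]
width: 0.0496
finger_force: 35.0
```

Call:
servo_tool([
  [[42,0.3,-0.1,0,0,0,-0.15],[42,0.6,-0.2,0,0,0,-0.15],[42,0.95,-0.26,0,0,0,-0.15],[42,0.95,-0.26,0,0,0,-0.15],[42,0.95,-0.26,0,0,0,-0.15]],
])

```text
t: 16.92
eef_pos: [0.5442, 0.1521, 0.1825]
tool_rot: [2.213, 2.229, -0.002]
contact_force: [-0.5, -0.7, -0.6]
width: 0.0497
finger_force: 35.0
```

```bash
python3 g.py .5475 .247 .09 .35
```

```text
pos [0.5442 0.1521 0.1825] yaw 0.42 zaxis [-8.0e-04 -1.2e-03 -1.0e+00] shift [0.633 0.027 0.616] turn 0.002 F [-0.5 -0.7 -0.6] w 0.0497 t 16.93
```

Call:
servo_tool([
  [[42,0.3,0.02,0.2,0,0,0],[42,0.63,0.02,0.4,0,0,0],[42,0.63,0.02,0.59,0,0,0],[42,0.63,0.02,0.59,0,0,0],[42,0.63,0.02,0.59,0,0,0]],
])

```text
t: 17.55
eef_pos: [0.5478, 0.2454, 0.0958]
tool_rot: [2.216, 2.226, 0.001]
contact_force: [0.6, 0.3, -1.3]
width: 0.05
finger_force: 35.0
```

```bash
python3 g.py .5475 .247 .075 .35
cat > n3.py <<'E'
from m import *
def look3(c,zb):
    H=hsv(c); h,s,v=[H[...,i].astype(int) for i in range(3)]
    red=((h<6)|(h>174))&(s>140)&(v>50)
    W=[(u,np.where(red[30:220,u])[0].max()+30.5) for u in list(range(100,260,5))+list(range(390,560,5)) if red[30:220,u].any()]
    p=ray(c,W,.061); f=np.polyfit(p[:,0],p[:,1],1); print('face ang',np.degrees(np.arctan(f[0])).round(2),'y',np.polyval(f,.546).round(4), 'row',np.median([w[1] for w in W]))
    # held block outline: dark/saturated edges near the front
    g=cv2.GaussianBlur(cv2.cvtColor(c['pixels'],cv2.COLOR_RGB2GRAY),(3,3),0).astype(int)
    fr=int(np.median([w[1] for w in W]))
    E=[]
    for r in range(200,262,3):
        q=np.where(v[r,255:395]<62)[0]+255
        if len(q): E.append((q.min()-.5,q.max()+.5,r))
    E=np.array(E,float); print(E[::5].tolist())
    for i in(0,1):
        k=ray(c,E[:,[i,2]],zb); o=np.polyfit(k[:,1],k[:,0],1); print('side deg',np.degrees(np.arctan(o[0])).round(2),'x',np.median(k[:,0]).round(4))
E
python3 - <<'E'
from n3 import *
c=cap('wrist','wrist7.png'); look3(c,.0793)
E
```

```text
pos [0.5478 0.2454 0.0958] yaw 0.25 zaxis [ 1.2e-03 -4.0e-04 -1.0e+00] shift [ 0.011 -0.002  0.138] turn -0.002 F [ 0.6  0.3 -1.3] w 0.05 t 17.55
face ang 0.23 y 0.3283 row 130.5
[[267.5, 375.5, 200.0], [267.5, 375.5, 215.0], [267.5, 374.5, 230.0], [268.5, 374.5, 245.0], [269.5, 373.5, 260.0]]
side deg 0.57 x 0.5209
side deg -1.09 x 0.5718
```

View pics/wrist7.png

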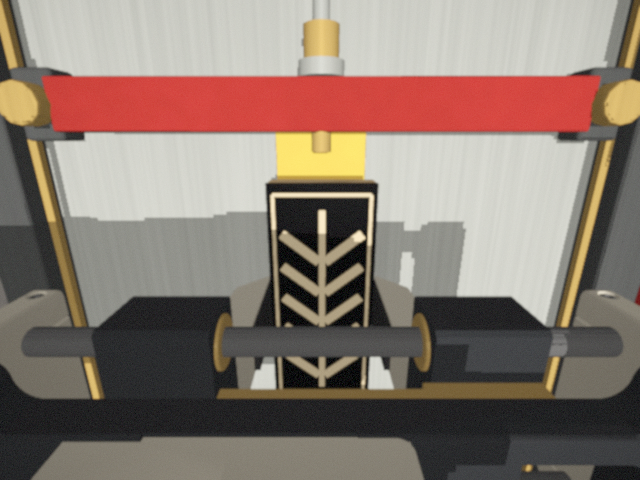

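The block is in line with the nose (block columns 268-375, nose at 321), with its front edge at row 183, behind the nose tip at row 152. Lowering onto the board.

Call:
servo_tool([
  [[42,0,0,0.07,0,0,0],[42,0,0,0.12,0,0,0],[42,0,0,0.14,0,0,0],[42,0,0,0.14,0,0,0],[42,0,0,0.14,0,0,0]],
])

```text
t: 18.23
eef_pos: [0.5467, 0.2475, 0.0737]
tool_rot: [2.213, 2.23, -0.0]
contact_force: [-1.7, -0.6, 0.5]
width: 0.05
finger_force: 35.0
```

Call:
servo_tool([
  [[42,0,0,0.005,0,0,0],[42,0,0,0.005,0,0,0]],
])

```text
t: 18.48
eef_pos: [0.5467, 0.2475, 0.0736]
tool_rot: [-2.213, -2.229, -0.0]
contact_force: [-4.4, -1.3, 9.8]
width: 0.0496
finger_force: 35.0
```

Call:
servo_tool([
  [[42,0,0,-0.004,0,0,0],[42,0,0,-0.004,0,0,0]],
])

```text
t: 18.73
eef_pos: [0.5468, 0.2476, 0.0737]
tool_rot: [2.213, 2.23, 0.0]
contact_force: [-0.8, 0.3, 3.9]
width: 0.0493
finger_force: 35.0
```

```bash
python3 g.py .5472 .2685 .0737 .28
python3 - <<'E'
from n3 import *
c=cap('wrist'); look3(c,.063)
H=hsv(c); h,s,v=[H[...,i].astype(int) for i in range(3)]
F=[(u,np.where(v[165:230,u]<62)[0].min()+164.5) for u in range(285,300,3)]+[(u,np.where(v[165:230,u]<62)[0].min()+164.5) for u in range(345,362,3)]
print('front',ray(c,F,.063)[:,1].round(4))
yel=(h>12)&(h<32)&(s>100)&(v>60)
for r in range(134,178,4):
    q=np.where(yel[r,250:400])[0]+250
    if len(q): print(r,q.min(),q.max(),ray(c,[(q.min()-.5,r),(q.max()+.5,r)],.048)[:,0].round(4), ray(c,(0.5*(q.min()+q.max()),r),.0555)[0].round(4))
E
```

```text
pos [0.5468 0.2476 0.0737] yaw 0.44 zaxis [ 2.e-04  2.e-04 -1.e+00] shift [ 0.139  0.004 -0.   ] turn 0.004 F [-0.8  0.3  3.9] w 0.0493 t 18.73
face ang 0.21 y 0.3283 row 135.5
[[267.5, 375.5, 200.0], [267.5, 375.5, 215.0], [267.5, 374.5, 230.0], [268.5, 374.5, 245.0], [269.5, 373.5, 260.0]]
side deg 0.4 x 0.5207
side deg -1.16 x 0.5696
front [0.3081 0.3081 0.3081 0.3081 0.3081 0.3083 0.3083 0.3083 0.3083 0.3083
 0.3083]
138 272 374 [0.5217 0.5696] [0.5456 0.3273 0.0555]
142 273 373 [0.5221 0.5692] [0.5456 0.3256 0.0555]
146 273 373 [0.522  0.5693] [0.5456 0.3238 0.0555]
150 273 373 [0.5219 0.5694] [0.5456 0.3221 0.0555]
154 273 372 [0.5219 0.569 ] [0.5454 0.3204 0.0555]
158 273 372 [0.5218 0.5691] [0.5454 0.3186 0.0555]
162 274 372 [0.5222 0.5692] [0.5457 0.3168 0.0555]
166 274 372 [0.5221 0.5693] [0.5457 0.3151 0.0555]
170 274 372 [0.5221 0.5694] [0.5457 0.3133 0.0555]
174 274 372 [0.522  0.5695] [0.5457 0.3115 0.0555]
```

Call:
servo_tool([
  [[42,0.02,0.004,-0.002,0,0,0.004],[42,0.04,0.004,-0.002,0,0,0.004],[42,0.06,0.004,-0.002,0,0,0.004],[42,0.08,0.004,-0.002,0,0,0.004],[42,0.1,0.004,-0.002,0,0,0.004],[42,0.12,0.004,-0.002,0,0,0.004],[42,0.12,0.004,-0.002,0,0,0.004]],
])

```text
t: 19.65
eef_pos: [0.5472, 0.2638, 0.0737]
tool_rot: [2.217, 2.224, -0.003]
contact_force: [-1.0, -6.7, 0.4]
width: 0.0496
finger_force: 35.0
```

```bash
python3 g.py .5472 .2685 .0737 .28
```

```text
pos [0.5472 0.2638 0.0737] yaw 0.18 zaxis [-3.0e-04 -2.3e-03 -1.0e+00] shift [ 0.031  0.    -0.   ] turn -0.002 F [-1.  -6.7  0.4] w 0.0496 t 19.65
```

Call:
servo_tool([
  [[42,0.008,0,0,0,0,0],[42,0.016,0,0,0,0,0],[42,0.024,0,0,0,0,0],[42,0.024,0,0,0,0,0],[42,0.024,0,0,0,0,0]],
])

```text
t: 20.27
eef_pos: [0.5471, 0.2665, 0.0737]
tool_rot: [2.218, 2.223, -0.004]
contact_force: [-1.6, -10.0, 0.7]
width: 0.0497
finger_force: 35.0
```

Call:
servo_tool([
  [[42,0.005,0,0,0,0,0],[42,0.01,0,0,0,0,0],[42,0.01,0,0,0,0,0],[42,0.01,0,0,0,0,0]],
])

```text
t: 20.78
eef_pos: [0.5471, 0.2674, 0.0737]
tool_rot: [2.218, 2.222, -0.005]
contact_force: [-1.6, -9.3, 3.3]
width: 0.0496
finger_force: 35.0
```

Call:
servo_tool([
  [[42,0.005,0,0,0,0,0],[42,0.01,0,0,0,0,0],[42,0.01,0,0,0,0,0],[42,0.01,0,0,0,0,0]],
])

```text
t: 21.28
eef_pos: [0.5471, 0.2675, 0.0737]
tool_rot: [2.218, 2.22, -0.007]
contact_force: [-2.7, -13.5, 3.2]
width: 0.0496
finger_force: 35.0
```

Call:
servo_tool([
  [[42,0.005,0,0,0,0,0],[42,0.008,0,0,0,0,0],[42,0.008,0,0,0,0,0],[42,0.008,0,0,0,0,0]],
])

```text
t: 21.78
eef_pos: [0.5472, 0.2675, 0.0737]
tool_rot: [2.218, 2.219, -0.008]
contact_force: [-1.9, -17.2, 4.3]
width: 0.0496
finger_force: 35.0
```

```bash
python3 g.py .5472 .2685 .0737 .28
```

```text
pos [0.5472 0.2675 0.0737] yaw 0.02 zaxis [-0.001  -0.0066 -1.    ] shift [ 0.007  0.    -0.   ] turn -0.006 F [ -1.9 -17.2   4.3] w 0.0496 t 21.77
```

Run:
```python
from n3 import *
c=cap('wrist'); look3(c,.063)
H=hsv(c); h,s,v=[H[...,i].astype(int) for i in range(3)]
P=cloud(c)
q=P[185:265,285:355].reshape(-1,3); q=q[(q[:,2]>.055)&(q[:,2]<.075)]
f=np.linalg.lstsq(np.c_[q[:,0]-.546,q[:,1]-.29,np.ones(len(q))],q[:,2],rcond=None)[0]; print('top plane',f.round(4),len(q))
for u in (280,290,300,310,335,345,355,365):
    col=v[120:260,u]; r=np.where(((h[:,u]<6)|(h[:,u]>174))&(s[:,u]>140)&(v[:,u]>50))[0]; r=r[r<240].max(); d=np.where(v[r:r+25,u]<62)[0]
    print(u,'red end',r,'dark start',r+(d.min() if len(d) else -99),'y face',ray(c,(u,r+.5),.061)[0,1].round(4),'y blk',ray(c,(u,r+d.min()-.5),.063)[0,1].round(4))
t=cap('top'); H=hsv(t); h,s,v=[H[...,i].astype(int) for i in range(3)]
print(bot.get_state()['contact_force'],bot.get_state()['wrist_torque'])
```

```text
face ang 0.29 y 0.3287 row 181.5
[[266.5, 375.5, 200.0], [267.5, 375.5, 215.0], [267.5, 374.5, 230.0], [268.5, 374.5, 245.0], [269.5, 373.5, 260.0]]
side deg 0.26 x 0.5213
side deg -0.75 x 0.5701
top plane [-0.002  -0.0041  0.0631] 5569
280 red end 184 dark start 185 y face 0.3274 y blk 0.3277
290 red end 184 dark start 185 y face 0.3274 y blk 0.3277
300 red end 184 dark start 185 y face 0.3274 y blk 0.3277
310 red end 184 dark start 185 y face 0.3274 y blk 0.3277
335 red end 184 dark start 185 y face 0.3274 y blk 0.3277
345 red end 183 dark start 185 y face 0.3278 y blk 0.3277
355 red end 184 dark start 184 y face 0.3274 y blk 0.3281
365 red end 184 dark start 184 y face 0.3274 y blk 0.3281
[ -2.14396497 -18.0875863    3.65451811] [-3.91349939  0.44019485  0.30462149]
```

The block is home on the bar, in line, with a residual tool pitch of about 0.3°. I trim that out gently.

Call:
servo_tool([
  [[42,0,0,0,0,0.004,-0.003],[42,0,0,0,0,0.008,-0.003],[42,0,0,0,0,0.008,-0.003],[42,0,0,0,0,0.008,-0.003]],
])

```text
t: 22.38
eef_pos: [0.5472, 0.2675, 0.0737]
tool_rot: [-2.218, -2.224, 0.001]
contact_force: [-1.7, -18.1, 4.2]
width: 0.0494
finger_force: 35.0
```

```bash
python3 g.py .5472 .2675 .0737 .28
python3 - <<'E'
from n3 import *
c=cap('wrist'); look3(c,.063); P=cloud(c)
q=P[187:265,285:355].reshape(-1,3); q=q[(q[:,2]>.055)&(q[:,2]<.075)]
print(np.linalg.lstsq(np.c_[q[:,0]-.546,q[:,1]-.29,np.ones(len(q))],q[:,2],rcond=None)[0].round(4))
v=hsv(c)[...,2]; print([int(np.where(v[170:230,u]<62)[0].min()+170) for u in(280,300,345,365)])
E
```

```text
pos [0.5472 0.2675 0.0737] yaw 0.14 zaxis [-9.e-04 -3.e-04 -1.e+00] shift [ 0. -0. -0.] turn -0.003 F [ -1.7 -18.1   4.2] w 0.0494 t 22.38
face ang 0.22 y 0.3287 row 181.5
[[266.5, 375.5, 200.0], [267.5, 375.5, 215.0], [268.5, 374.5, 230.0], [268.5, 374.5, 245.0], [269.5, 373.5, 260.0]]
side deg 0.47 x 0.5213
side deg -0.81 x 0.5701
[-0.0014 -0.0033  0.0631]
[185, 185, 184, 184]
```

```bash
python3 -c "
from rig import job
print(job.job_done())"
```

```text
the job is handed in; nothing more can be done
None
```

The job is handed in: the yellow board lies under the plunger against the red bar, and the gripper holds the black block on it, home and in line, pushing at about 18 N (about 22 s used of 64 s; verdict not shown).

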